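Snap the loose tub lid home with the wooden presser

TASK

The lid of the grey storeroom tub is only resting on its two end catches: swing the tub's wire handle right down to the side where nothing tall stands in its way, then use the wooden presser to push the lid squarely down until both ends click home under the catches. Do not touch the lid with the gripper itself, leave the jar, the small carton and the foam boxes where they stand, and finally stand the presser upright in its tray again and let go of it.

Things in the scene. Friction and masses are not known exactly. Their poses are not given: they have to be found in the camera images.
- tub: Grey plastic tub, fixed to the bench. Origin: centre of its underside, z up. 120 mm along its x, 160 mm along its y, walls 4 mm, rim 85 mm high. At each y end stands a catch housing, 60 mm wide in x, from y = 80 to 103 mm, 116 mm high.
- catch_a (a point): Spring catch at the tub's +y end (an equal one at the -y end): dark steel round nose, radius 8 mm, 44 mm long in x, 97.5 mm above the tub's underside; this point is its axis, at y = 84.5 mm. It reaches inward to y = 76.5 mm. The lid must be forced past both noses, about 5 to 8 N at each end; they then spring back over its edge.
- lid: White loose lid. Flange 116 (x) by 160 (y) by 5 mm; below it a plug 108 by 148 mm, 30 mm deep, 2 mm slack in the tub. Origin: centre of the flange's underside, z up, axes as the tub's. Start: resting on the catch noses, flange underside 104 mm above the tub's underside (19 mm over the rim). Home: flange lies on the rim (underside 85, top 90 mm above the tub's underside).
- lid_end_a (a point): Point of the lid at its +y end: lid frame (0, 75, 0) mm, in the plane of the flange's underside.
- lid_end_b (a point): Point of the lid at its -y end: lid frame (0, -75, 0) mm, in the plane of the flange's underside.
- bail (a joint): Steel wire swing handle of the tub, 10 mm thick. Pivots at tub frame x = 0, y = -112 and +112, z = 75 mm; arms 90 mm long carry a bar parallel to the tub's y. Angle 0: upright over the lid, in the presser's way; positive leans to the tub's +x side, negative to -x; stops at -1.5 and +1.5 rad (about level). Stiff hinge: stays where left, 1 to 2 N at the bar moves it.
- bail_bar (a point): Middle of the swing handle's bar, on the bar's axis.
- presser: Wooden presser (seating tool), about 0.3 kg, mostly in the lower half, standing upright in the tray. Foot 44 mm (x) by 130 mm (y) by 20 mm high, flat below; square handle 34 mm (x) by 30 mm (y) rises from its middle from 20 to 109 mm high. Origin at the centre of the foot's underside, z up the handle. The foot fits lengthwise between the two catches (153 mm apart).
- tray: Shallow aluminium tray fixed to the bench, home of the presser. 94 mm (x) by 180 mm (y) outside, walls 4 mm thick and 16 mm high, floor 4 mm thick. Origin at the centre of its underside.
- jar: Bystander: round jar with a metal lid, 70 mm across, 130 mm high, close to one long side (+x or -x) of the tub, where it blocks the handle's way down. Origin at the centre of its underside.
- carton: Bystander: low carton 70 by 105 mm, 45 mm high, at the tub's other long side; the handle folds down above it without touching. Origin at the centre of its underside.
- foam_stack: Bystander: stack of white foam boxes 115 by 125 mm, 64 mm high, beside the tray. Origin at the centre of its underside.
Mind the look-alikes: they are no part of the job. Several things have the shape of the tub; the one meant has the colours described above.

How it is judged:
By the outcome, as a careful person would: the job done as asked, in the order asked, and still so for the second after the job is handed in, with the robot touching nothing.
It also fails if it takes over 72 s, if anything falls off the work surface, if the arm or the gripper's body presses on something with over 40 N, if the wrist force passes 120 N, or if a joint passes its speed limit or range.

ROBOT

A 7-joint arm with a two-finger parallel gripper is mounted at the origin on the work surface. World frame = base frame: x ahead of the robot, y to its left, z up, the work surface at z = 0. Lengths are in m, angles in rad, forces in N, time in s.
With the tool pointing down it reaches from about 0.4 to 0.9 m from the base axis. Payload 5.5 kg.
Tool frame: the origin (TCP) lies at the very end of the fingers, on their centre line; the grasp point (between the pads) lies 19 mm behind it; z points along the fingers, y is the line along which they close (so a half turn about z gives the same grasp; the last joint's range is limited). The gripper opens to 92 mm and grips with 3 to 60 N. Pads are 19 mm wide; open, the fingers measure 130 mm over their backs; the gripper's body (75 mm by 190 mm) begins 47 mm behind the grasp point.
Start: joints at [-0.95, 0.501, -0.427, 1.55, 0.221, 1.138, -0.21], TCP at [0.228, 0.609, 0.227] pointing down, gripper open.
Joint ranges: [-2.88, 2.88], [-0.31, 2.03], [-1.54, 1.56], [0.2, 2.42], [-1.41, 4.55], [0.19, 2.02], [-2.57, 2.57]. Speed limits (rad/s): [2.57, 2.57, 3.14, 3.14, 3.14, 3.14, 3.14].

INTERFACE

Orientations are given as a unit quaternion [x, y, z, w].
In Python, from station import robot gives the robot as it stands.
- The arm moves only by the tool move_arm, never from a script. Its argument "moves" is one flat list of numbers, 7 for each row, row after row: the closure, from -1 (fully open) to 1 (shut), then the shift along the world's x, y, z scaled (see below), then the turn, a rotation vector about the world's x, y, z scaled (see below). A call has 1 to 10 rows; each row is the pose to reach, as a shift and turn from the pose commanded when the call began; what a row does not reach only later rows make up. The controller multiplies each number of a shift by 150 mm and each number of a turn by pi/2 rad. A row lasts 1/8 s, in which the tool goes at most 62.5 mm and 10.7 degrees, less where a joint would pass 70% of its speed; a pose out of reach is approached as far as the arm can. A call with a number of a shift or a turn outside -1 to 1 is refused whole. A call with a gripper value outside its range is refused whole. The fingers move at their own pace and stop on an object; "newtons" is the grip in N (left out, the last holds). Time passes only in rows, so rows that repeat a pose let the fingers close. It gives the time, the measured TCP pose, the force, the opening and the grip force at its end, in the units of the state.
- robot.observe(): the state, without advancing time (a new reading comes with each control period).
- robot.capture(name): name is "scene" or "top"; returns the picture (480x640x3 uint8, red, green, blue); there is no depth.
- robot.camera_info(name): a dict with "camera_matrix" (3x3 intrinsics, pixels), "k1" (the pictures are not rectified: a ray, as slopes to the right and down, at radius r is drawn at 1 + k1 r^2 times it, then the intrinsics apply), "rvec" (rotation vector, rad) and "tvec" (3), from world to camera coordinates, as OpenCV has them. Camera axes: x right, y down, z forward; pixel columns grow to the right and rows downward; lengths in m; the calibration is good to about 2 mm. A picture is of the moment at which its call begins. camera_info takes no time and is no camera call.
- robot.sign_off(): hands the job in; it is judged then, once.
Trained networks look in the newest picture that a camera, given by its name, has taken for a name from the list of things; names that differ only in an ending like _2 or _b are one class to them, and where a whole thing is asked for, a point or a joint stands for the part that bears it (a point fixed in the world has none). Each returns a list of dicts, best first, with "score" (0 to 1); they miss things now and then, are a little off and sometimes report something else, mostly with a low value. They report only what shows in the picture. A call takes as long as a camera call. They do not tell look-alikes from the thing itself.
- robot.spot_in(camera, query): "uv" ([column, row] in pixels, amid what is visible of it).
- robot.spot_point(camera, query): "uv" ([column, row] in pixels: a listed point, or the origin of a listed thing).
The state is a dict: "time": time; "joint_pos": joint angles; "joint_velocities": joint speeds; "joint_torque": joint torques, N m; "position": TCP position; "eef_rot": TCP orientation; "ft_force": force on the tool from outside, world axes, zero at the start; "ft_torque": the same for the moment, N m; "gripper_width": finger opening in m; "grasp_force": force on a finger pad.
Only numpy, scipy, OpenCV 4.12 (cv2) and the standard library are available. Lean on these libraries where they do the work, as an engineer would, in place of code of your own. Each camera call takes 0.05 s, during which the arm holds its last target. There are 200 camera calls.

## Working session

There is one attempt and no reset: what is moved stays moved. The work goes in short steps, Python scripts to look and compute and a tool call to move; the robot and the scene stay as the last step left them, time stands still between calls to the robot, and variables do not carry over. Pictures are saved under pics/ and viewed, at most 10 in all, crops included, and the job is handed in when it is done.

Besides the shell and the picture viewer there is one more tool, called after ">>>" as name(argument=value, ...) on one line, values as JSON. move_arm: Moves the arm, as the interface text tells. Shifts and turns lie within -1 to 1; 1 stands for 150 mm of shift or pi/2 rad of turn. Its arguments: {"type":"object","properties":{"moves":{"type":"array","items":{"type":"number","minimum":-1,"maximum":1}},"newtons":{"type":"number"}},"required":["moves"]}

```bash
mkdir -p pics
cat > h.py <<'E'
import numpy as np, cv2
from station import robot
def cam(n):
    c=robot.camera_info(n); R=cv2.Rodrigues(np.array(c["rvec"],float))[0]; return np.array(c["camera_matrix"],float),float(c["k1"]),R,np.array(c["tvec"],float).ravel()
def ray(n,uv):
    K,k,R,t=cam(n); p=cv2.undistortPoints(np.array([[uv]],float),K,np.array([k,0,0,0.]))[0,0]
    d=R.T@np.array([p[0],p[1],1]); return -R.T@t,d/np.linalg.norm(d)
def atz(n,uv,z):
    o,d=ray(n,uv); return o+d*(z-o[2])/d[2]
def tri(a,b):
    (o1,d1),(o2,d2)=ray("scene",a),ray("top",b)
    s=np.linalg.lstsq(np.c_[d1,-d2],o2-o1,rcond=None)[0]; p,q=o1+d1*s[0],o2+d2*s[1]
    return (p+q)/2,np.linalg.norm(p-q)
def proj(n,P):
    K,k,R,t=cam(n); return cv2.projectPoints(np.array(P,float).reshape(-1,1,3),cv2.Rodrigues(R)[0],t,K,np.array([k,0,0,0.]))[0][:,0]
E
python3 - <<'E'
from h import *
for n in("scene","top"):
    cv2.imwrite(f"pics/{n}0.png",robot.capture(n)[:,:,::-1]); K,k,R,t=cam(n); print(n,K[0,0],k,-R.T@t)
    for q in("tub","catch_a","lid","lid_end_a","bail_bar","presser","tray","jar","carton","foam_stack"):
        print(q,[(np.round(d["uv"],1).tolist(),round(d["score"],2)) for d in robot.spot_point(n,q)][:4])
s=robot.observe();print(s)
E
```

```text
scene 495.87096982343314 0.027474681658106563 [1.35766597 0.22708623 0.67735706]
tub [([446.0, 406.6], 0.91), ([389.8, 300.2], 0.74), ([453.4, 231.1], 0.68)]
catch_a [([508.3, 395.0], 0.97), ([495.2, 209.8], 0.9), ([432.4, 272.3], 0.86)]
lid [([393.0, 260.2], 0.88)]
lid_end_a [([359.2, 252.6], 0.87), ([427.0, 268.1], 0.67)]
bail_bar [([461.4, 172.4], 0.97), ([391.1, 234.5], 0.78), ([462.5, 335.1], 0.77)]
presser [([221.1, 276.1], 0.8)]
tray [([226.1, 275.6], 0.74)]
jar [([361.4, 334.0], 0.76), ([391.8, 234.6], 0.39)]
carton [([220.9, 275.3], 0.27)]
foam_stack [([176.2, 317.1], 0.87)]
top 446.10187410976084 -0.07422545748253274 [0.42510858 0.01361889 1.13750944]
tub [([213.1, 137.2], 0.92), ([204.7, 348.4], 0.72)]
catch_a [([168.9, 108.4], 0.63), ([214.2, 217.0], 0.62), ([161.8, 340.7], 0.56)]
lid [([251.3, 223.2], 0.93)]
lid_end_a [([281.6, 230.1], 0.66), ([220.6, 218.5], 0.63)]
bail_bar [([247.1, 217.4], 0.88), ([184.4, 359.9], 0.6), ([193.3, 112.1], 0.57)]
presser [([251.8, 221.6], 0.69), ([405.2, 224.4], 0.68)]
tray [([401.9, 227.2], 0.77)]
jar [([272.7, 188.3], 0.68)]
carton [([247.8, 268.3], 0.92)]
foam_stack [([413.0, 172.3], 0.62)]
{'time': 1.1, 'joint_pos': array([-0.9497879 ,  0.50088165, -0.42701872,  1.55037506,  0.22079783,
        1.13832031, -0.21031037]), 'joint_velocities': array([-9.05334586e-05, -1.42941570e-03, -1.81557058e-03, -1.34701903e-03,
       -1.84387308e-04, -1.01784335e-03, -1.30052413e-03]), 'joint_torque': array([-2.26461193e-04, -5.66461587e+01, -5.81064999e+00, -2.79511428e+01,
       -6.64783898e-02,  2.07596971e-02,  3.23285803e-05]), 'position': array([0.22760319, 0.60885803, 0.22675223]), 'eef_rot': array([ 1.77937009e-01,  9.84041879e-01,  2.33841356e-05, -1.62024215e-05]), 'ft_force': array([-0.4066913 ,  0.69180777, -0.07071914]), 'ft_torque': array([-0.06128194,  0.05098463,  0.01665335]), 'grasp_force': 0.0, 'gripper_width': 0.09184173998867762}
```

View pics/scene0.png

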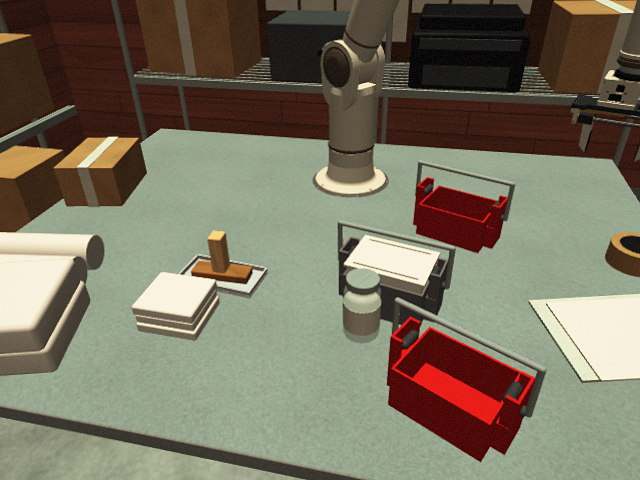

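View pics/top0.png

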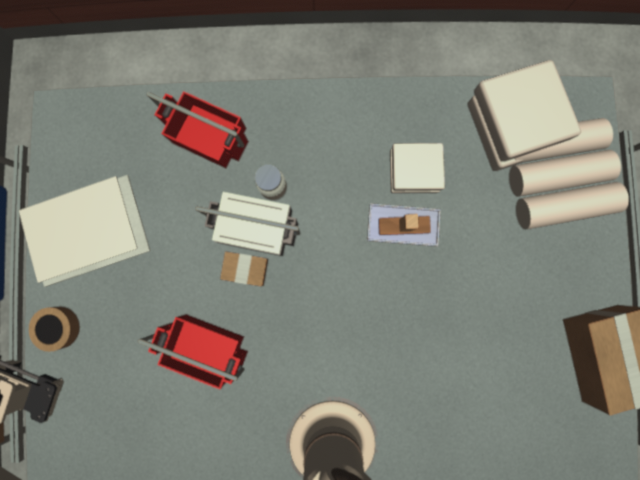

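The jar stands on the tub's far side (world +x; top view (270,181)) and the carton on the near side (244,269). So the handle goes down towards the robot. The presser is in the tray at (405,225) with foam beside it at (417,167). Next, closer crops.

Run:
```python
import cv2,numpy as np
t=cv2.imread("pics/top0.png")[150:290,190:450]; s=cv2.imread("pics/scene0.png")[210:340,170:460]
a=cv2.resize(t,None,fx=3,fy=3,interpolation=cv2.INTER_CUBIC)
b=cv2.resize(s,None,fx=2.7,fy=2.7,interpolation=cv2.INTER_CUBIC)
cv2.imwrite("pics/topc.png",a);cv2.imwrite("pics/scenec.png",b)
```

```text
(no output)
```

View pics/topc.png

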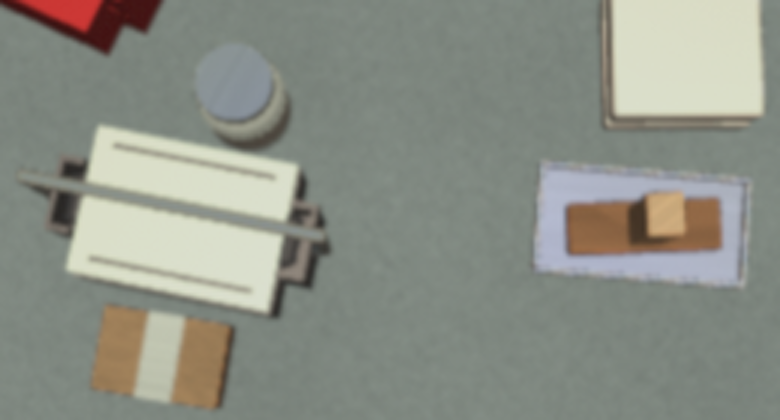

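View pics/scenec.png

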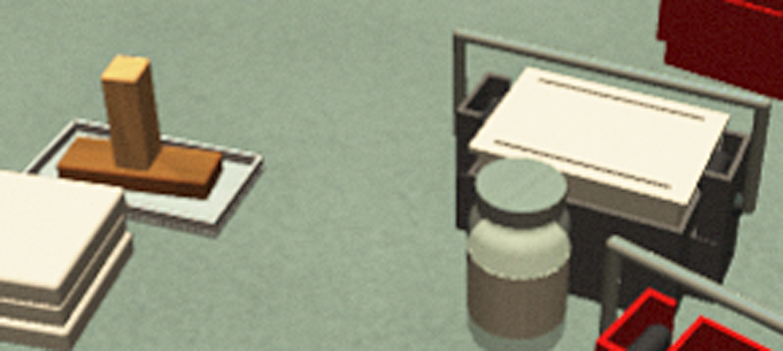

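Crop readings: lid corners (98,126), (298,164), (272,316), (66,271) in the top view, and (691,203), (469,150), (521,67), (729,116) in the scene view. The presser handle top is near (664,215) in the top view and (128,68) in the scene view. Now triangulating.

Run:
```python
from h import *
T=lambda x,y:(190+(x+.5)/3-.5,150+(y+.5)/3-.5)
S=lambda x,y:(170+(x+.5)/2.7-.5,210+(y+.5)/2.7-.5)
sets={"lid":[((98,126),(691,203)),((298,164),(469,150)),((272,316),(521,67)),((66,271),(729,116))],
"handle":[((643,196),(145,82)),((682,192),(103,77)),((686,234),(112,55)),((647,238),(151,59))],
"foot":[((566,204),(214,185)),((720,198),(60,165)),((721,249),(83,137)),((568,254),(223,152))],
"bar":[((22,176),(767,102)),((325,237),(457,37))],"jar":[((234,82),(521,185))]}
for n,l in sets.items():
    P=[]
    for a,b in l:
        p,e=tri(S(*b),T(*a)); P.append(p); print(n,p.round(4),round(e,4))
    P=np.array(P); print("  mean",P.mean(0).round(4))
    if len(P)==4:
        v=P[0]+P[3]-P[1]-P[2]; print("  yaw of +y edge rel world y",np.arctan2(-v[0],v[1]),np.linalg.norm(v[:2])/2, np.linalg.norm((P[0]+P[1]-P[2]-P[3])[:2])/2)
        v=[atz("top",T(*a),P[:,2].mean())[:2] for a,_ in l]; v=np.array(v); w=v[0]+v[3]-v[1]-v[2]; print("  top-only",v.mean(0).round(4),np.arctan2(-w[0],w[1]))
    if n=="bar": v=P[0]-P[1]; print("  yaw",np.arctan2(-v[0],v[1]),np.linalg.norm(v))
tr=np.array([atz("top",T(*a),.016)[:2] for a in((542,161),(750,180),(744,286),(535,270))]);w=tr[0]+tr[3]-tr[1]-tr[2]
print("tray",tr.mean(0),np.arctan2(-w[0],w[1]))
c=np.array([atz("top",T(*a),.045)[:2] for a in((104,306),(233,324),(218,408),(91,388))]);print("carton",c.round(3))
```

```text
lid [0.6198 0.2446 0.1095] 0.0041
lid [0.5862 0.0874 0.1069] 0.0013
lid [0.4687 0.1084 0.1072] 0.0011
lid [0.5071 0.2686 0.1083] 0.0008
  mean [0.5454 0.1772 0.108 ]
  yaw of +y edge rel world y -0.22293384860752544 0.16274516683524476 0.11730353455540898
  top-only [0.5455 0.1767] -0.2262749164907961
handle [ 0.5535 -0.1775  0.1106] 0.0055
handle [ 0.5562 -0.2092  0.1127] 0.002
handle [ 0.5243 -0.2131  0.1126] 0.0024
handle [ 0.5217 -0.1821  0.1112] 0.0005
  mean [ 0.5389 -0.1955  0.1118]
  yaw of +y edge rel world y 0.08459644095897995 0.03150144572934318 0.03213898218293176
  top-only [ 0.5391 -0.196 ] 0.07891226487917767
foot [ 0.5592 -0.1283  0.0217] 0.0071
foot [ 0.5614 -0.2594  0.0236] 0.0046
foot [ 0.5185 -0.2588  0.0219] 0.0045
foot [ 0.5179 -0.1314  0.0241] 0.0004
  mean [ 0.5392 -0.1945  0.0228]
  yaw of +y edge rel world y 0.010344980531088493 0.12925796920343488 0.04214172044283864
  top-only [ 0.5399 -0.1965] 0.012369586225224789
bar [0.5733 0.2877 0.1669] 0.0028
bar [0.523  0.0653 0.162 ] 0.0027
  mean [0.5481 0.1765 0.1645]
  yaw -0.22260759122732088 0.22808583247486675
jar [0.6476 0.1339 0.1286] 0.0014
  mean [0.6476 0.1339 0.1286]
tray [ 0.54246873 -0.19707762] -0.10740586010458733
carton [[0.483 0.253]
 [0.465 0.147]
 [0.397 0.16 ]
 [0.416 0.264]]
```

>>> move_arm(moves=[1,0.77,-0.97,0,0,0,0.085,1,0.77,-0.97,0,0,0,0.085,1,0.77,-0.97,0,0,0,0.085,1,0.77,-0.97,0,0,0,0.085], newtons=20)

```text
time: 1.6
position: [0.3487, 0.4579, 0.2266]
eef_rot: [0.117, 0.993, -0.001, 0.001]
ft_force: [-0.0, 1.0, -0.1]
gripper_width: 0.0565
grasp_force: 0.0
```

>>> move_arm(moves=[1,0.77,-0.97,0,0,0,0,1,0.77,-0.97,0,0,0,0,1,0.77,-0.97,0,0,0,0,1,0.77,-0.97,0,0,0,0])

```text
time: 2.1
position: [0.4625, 0.3128, 0.2266]
eef_rot: [0.117, 0.993, -0.001, 0.001]
ft_force: [-0.4, 0.2, 0.4]
gripper_width: 0.0165
grasp_force: 0.0
```

>>> move_arm(moves=[1,0.77,-0.97,0,0,0,0,1,0.77,-0.97,0,0,0,0,1,0.77,-0.97,0,0,0,0,1,0.77,-0.97,0,0,0,0,1,0.77,-0.97,0,0,0,0])

```text
time: 2.72
position: [0.5734, 0.1742, 0.2266]
eef_rot: [0.111, 0.994, 0.001, -0.0]
ft_force: [-0.6, 0.4, 0.3]
gripper_width: 0.0006
grasp_force: 0.0
```

>>> move_arm(moves=[1,0,0,-0.5,0,0,0,1,0,0,-0.5,0,0,0,1,-0.1,0.022,-0.5,0,0,0,1,-0.2,0.045,-0.51,0,0,0,1,-0.29,0.066,-0.52,0,0,0,1,-0.38,0.086,-0.56,0,0,0,1,-0.47,0.106,-0.61,0,0,0,1,-0.53,0.12,-0.66,0,0,0,1,-0.58,0.131,-0.69,0,0,0,1,-0.58,0.131,-0.69,0,0,0])

```text
time: 3.98
position: [0.4856, 0.1919, 0.1225]
eef_rot: [0.112, 0.994, -0.0, -0.001]
ft_force: [1.3, -0.0, 0.2]
gripper_width: 0.0005
grasp_force: 0.0
```

Run:
```python
from h import *
a=robot.capture("top")[120:320,150:350,::-1];b=robot.capture("scene")[180:380,290:490,::-1]
cv2.imwrite("pics/b1.png",cv2.resize(np.hstack([a,b]),None,fx=2,fy=2,interpolation=cv2.INTER_CUBIC)); print(robot.observe()["ft_force"])
```

```text
[-0.60084221 -0.35777868  0.03403383]
```

View pics/b1.png

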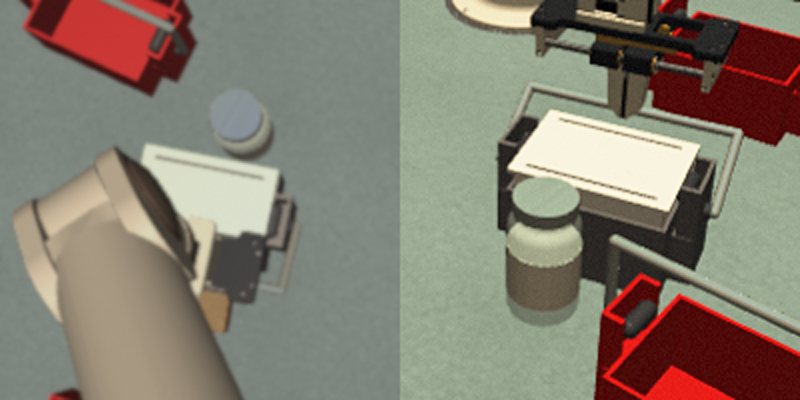

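The handle leans to the robot side with the jar untouched. Next I lift over the bar and press it down to its stop.

>>> move_arm(moves=[1,0,0,0.2,0,0,0,1,-0.06,0.013,0.2,0,0,0,1,-0.147,0.033,0.2,0,0,0,1,-0.147,0.033,0.07,0,0,0,1,-0.16,0.036,-0.03,0,0,0,1,-0.18,0.04,-0.12,0,0,0,1,-0.197,0.044,-0.2,0,0,0,1,-0.197,0.044,-0.25,0,0,0,1,-0.197,0.044,-0.27,0,0,0,1,-0.197,0.044,-0.27,0,0,0])

```text
time: 5.32
position: [0.457, 0.1987, 0.0853]
eef_rot: [0.112, 0.994, -0.001, -0.0]
ft_force: [-11.8, -3.8, 32.7]
gripper_width: 0.0005
grasp_force: 16.1
```

The handle is at its stop, with the bar top at about 85 mm. Now I retreat upward and go to the presser.

>>> move_arm(moves=[1,0,0,0.3,0,0,0,1,0,0,0.8,0,0,0,1,0.1,-0.3,0.85,0,0,0.1,-1,0.25,-0.65,0.85,0,0,0.15,-1,0.25,-1,0.85,0,0,0.15,-1,0.25,-1,0.85,0,0,0.15,-1,0.25,-1,0.85,0,0,0.15])

```text
time: 6.2
position: [0.4952, 0.0489, 0.2102]
eef_rot: [-0.005, 1.0, 0.0, 0.0]
ft_force: [0.2, -0.4, 0.5]
gripper_width: 0.036
grasp_force: 0.0
```

>>> move_arm(moves=[-1,0.1,-0.4,0,0,0,0,-1,0.2,-0.8,0,0,0,0,-1,0.25,-1,0,0,0,0,-1,0.25,-1,0,0,0,0])

```text
time: 6.7
position: [0.5332, -0.1029, 0.21]
eef_rot: [-0.004, 1.0, -0.0, 0.0]
ft_force: [-0.0, 0.1, -1.2]
gripper_width: 0.0756
grasp_force: 0.0
```

Run:
```python
from h import *
a=robot.capture("top")[:,:,::-1];b=robot.capture("scene")[:,:,::-1]
cv2.imwrite("pics/b2.png",cv2.resize(np.hstack([a[120:320,150:450],b[170:370,160:460]]),None,fx=1.33,fy=1.33)); cv2.imwrite("pics/b2t.png",a)
s=robot.observe();print(s["position"],s["joint_pos"])
```

```text
[ 0.53273809 -0.09916179  0.20996232] [ 0.28158183  0.30109333 -0.17546588  1.84780089  0.0601724   0.99840186
  1.66568404]
```

View pics/b2.png

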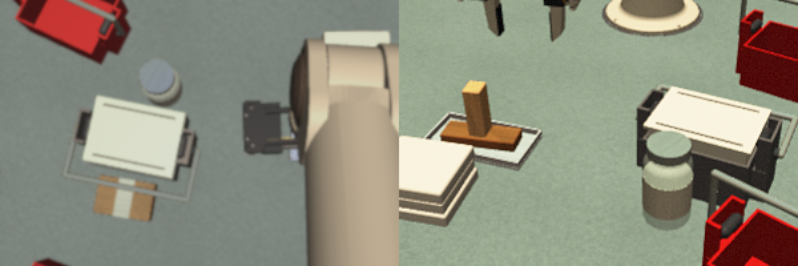

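The handle lies down above the carton, and the lid, jar and carton are undisturbed. Now I descend on the presser handle.

>>> move_arm(moves=[-1,0.045,-0.35,0,0,0,0,-1,0.045,-0.645,0,0,0,0,-1,0.045,-0.645,-0.2,0,0,0,-1,0.045,-0.645,-0.55,0,0,0,-1,0.045,-0.645,-0.8,0,0,0,-1,0.045,-0.645,-0.933,0,0,0,-1,0.045,-0.645,-0.933,0,0,0,1,0.045,-0.645,-0.933,0,0,0,1,0.045,-0.645,-0.933,0,0,0,1,0.045,-0.645,-0.933,0,0,0], newtons=50)

```text
time: 8.05
position: [0.54, -0.1983, 0.0713]
eef_rot: [-0.006, 1.0, -0.0, 0.001]
ft_force: [0.4, 1.0, 0.2]
gripper_width: 0.0661
grasp_force: 0.0
```

>>> move_arm(moves=[1,0,0,0,0,0,0,1,0,0,0,0,0,0,1,0,0,0,0,0,0,1,0,0,0,0,0,0])

```text
time: 8.55
position: [0.5393, -0.1977, 0.0702]
eef_rot: [-0.006, 1.0, 0.0, -0.0]
ft_force: [-0.3, 1.1, 0.3]
gripper_width: 0.0296
grasp_force: 50.0
```

>>> move_arm(moves=[1,0,0,0.1,0,0,0,1,0,0,0.3,0,0,0,1,0,0,0.6,0,0,0,1,0,0,0.9,0,0,0,1,0,0.2,1,0,0,0,1,0,0.5,1,0,0,-0.05,1,0,0.8,1,0,0,-0.1,1,0,1,1,0,0,-0.15,1,0,1,1,0,0,-0.15])

```text
time: 9.68
position: [0.5389, -0.0444, 0.2208]
eef_rot: [0.109, 0.994, 0.001, -0.0]
ft_force: [-0.5, 0.4, -4.5]
gripper_width: 0.0301
grasp_force: 50.0
```

>>> move_arm(moves=[1,0,0.25,0,0,0,0,1,0.02,0.5,0,0,0,0,1,0.04,0.75,0,0,0,0,1,0.04,0.9,0,0,0,0,1,0.04,1,0,0,0,0,1,0.04,1,0,0,0,0])

```text
time: 10.42
position: [0.5452, 0.1021, 0.2204]
eef_rot: [0.111, 0.994, -0.0, -0.0]
ft_force: [-1.1, -0.2, -4.3]
gripper_width: 0.0299
grasp_force: 50.0
```

>>> move_arm(moves=[1,0,0.25,0,0,0,0,1,0,0.4,0,0,0,0,1,0,0.5,-0.08,0,0,0,1,0,0.5,-0.16,0,0,0,1,0,0.5,-0.2,0,0,0,1,0,0.5,-0.2,0,0,0])

```text
time: 11.18
position: [0.5449, 0.175, 0.1892]
eef_rot: [0.113, 0.994, -0.001, -0.001]
ft_force: [1.2, 0.1, -3.6]
gripper_width: 0.0294
grasp_force: 50.0
```

Run:
```python
from h import *
a=robot.capture("top")[:,:,::-1];b=robot.capture("scene")[:,:,::-1]
cv2.imwrite("pics/b3.png",cv2.resize(b[190:340,320:480],(800,750))[:600])
s=robot.observe();print(s["position"],s["eef_rot"],s["ft_force"],s["gripper_width"],s["time"])
for n in("scene","top"): print([(np.round(d["uv"],1).tolist(),round(d["score"],2)) for d in robot.spot_point(n,"presser")][:2])
```

```text
[0.54561463 0.17589058 0.19033067] [ 1.12536926e-01  9.93647527e-01 -1.69378195e-04  5.85660776e-05] [ 1.03478768  0.40568381 -4.41719442] 0.029602238664838236 11.275
[([391.1, 254.1], 0.71)]
[]
```

View pics/b3.png

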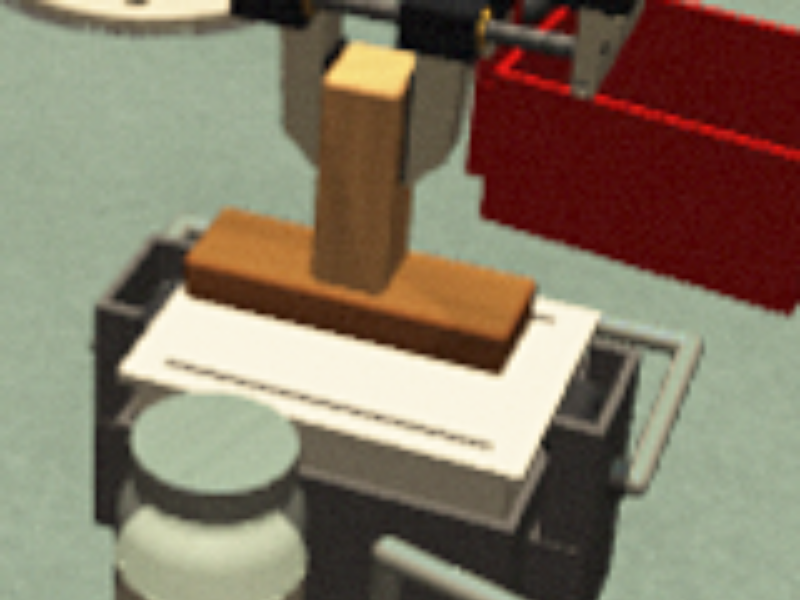

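The presser hangs about 15 mm above the lid. The foot's lower near edge runs from about (358,249) to (420,264) in scene pixels. I'll check this against the expected projection.

Run:
```python
from h import *
c,s=np.cos(-.225),np.sin(-.225)
for z0 in(.1245,):
  for x,y,z in((.022,-.065,0),(.022,.065,0),(.022,-.065,.02),(-.022,.065,.02),(-.022,-.065,.02)):
    print((x,y,z),proj("scene",[.5456+c*x-s*y,.1759+s*x+c*y,z0+z]).round(1))
print(atz("scene",(357.6,248.8),.1245),atz("scene",(420,264),.1245))
```

```text
(0.022, -0.065, 0) [[356.3 249.4]]
(0.022, 0.065, 0) [[420.7 265.6]]
(0.022, -0.065, 0.02) [[356.6 241. ]]
(-0.022, 0.065, 0.02) [[428.1 244.8]]
(-0.022, -0.065, 0.02) [[364.8 230.1]]
[0.54989661 0.10969792 0.1245    ] [0.57681223 0.23278765 0.1245    ]
```

The projection matches within a pixel or two. Now pressing.

>>> move_arm(moves=[1,0,0,-0.05,0,0,0,1,0,0,-0.09,0,0,0,1,0,0,-0.11,0,0,0,1,0,0,-0.13,0,0,0,1,0,0,-0.15,0,0,0,1,0,0,-0.15,0,0,0], newtons=60)

```text
time: 12.12
position: [0.545, 0.1766, 0.1671]
eef_rot: [0.112, 0.994, -0.0, -0.0]
ft_force: [-0.2, 0.0, -2.7]
gripper_width: 0.0296
grasp_force: 60.0
```

>>> move_arm(moves=[1,0,0,-0.02,0,0,0,1,0,0,-0.04,0,0,0,1,0,0,-0.06,0,0,0,1,0,0,-0.07,0,0,0,1,0,0,-0.08,0,0,0,1,0,0,-0.08,0,0,0])

```text
time: 12.88
position: [0.5454, 0.1768, 0.1563]
eef_rot: [0.112, 0.994, 0.0, 0.0]
ft_force: [-2.5, -1.1, 2.2]
gripper_width: 0.0298
grasp_force: 60.0
```

>>> move_arm(moves=[1,0,0,-0.01,0,0,0,1,0,0,-0.02,0,0,0,1,0,0,-0.025,0,0,0,1,0,0,-0.025,0,0,0])

```text
time: 13.38
position: [0.5454, 0.1768, 0.1562]
eef_rot: [0.112, 0.994, -0.0, 0.001]
ft_force: [-11.2, -5.8, 27.4]
gripper_width: 0.0298
grasp_force: 60.0
```

Run:
```python
from h import *
b=robot.capture("scene")[:,:,::-1]
cv2.imwrite("pics/b4.png",cv2.resize(b[190:340,320:480],(800,750))[:600])
s=robot.observe();print(s["position"],s["ft_force"],s["ft_torque"])
```

```text
[0.54543387 0.176806   0.15617075] [-11.26639262  -6.41095144  27.23430296] [-0.72852642  2.87835529  0.0472749 ]
```

View pics/b4.png

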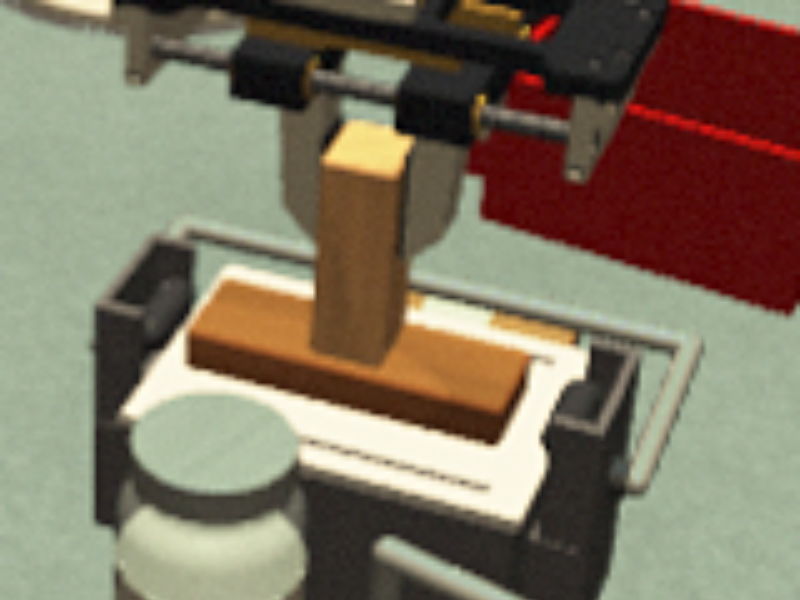

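The lid is home: white edges show under both catch noses, at (165,310) and (575,395) in the crop, and the foot underside stopped at 90 mm. Now I take the presser back to its tray.

>>> move_arm(moves=[1,0,0,0.1,0,0,0,1,0,0,0.25,0,0,0,1,0,0,0.45,0,0,0,1,0,0,0.5,0,0,0,1,0,-0.25,0.5,0,0,0,1,0,-0.55,0.5,0,0,0.03,1,0,-0.85,0.5,0,0,0.075,1,0,-1,0.5,0,0,0.075,1,0,-1,0.5,0,0,0.075])

```text
time: 14.55
position: [0.5449, 0.0239, 0.2259]
eef_rot: [0.056, 0.998, -0.001, -0.001]
ft_force: [0.4, 0.8, -4.7]
gripper_width: 0.0298
grasp_force: 60.0
```

>>> move_arm(moves=[1,0,-0.25,0,0,0,0,1,0,-0.55,0,0,0,0,1,-0.02,-0.85,0,0,0,0,1,-0.02,-1,0,0,0,0,1,-0.02,-1,0,0,0,0,1,-0.02,-1,0,0,0,0])

```text
time: 15.3
position: [0.5425, -0.1207, 0.2265]
eef_rot: [0.052, 0.999, 0.001, -0.0]
ft_force: [0.6, 1.3, -4.1]
gripper_width: 0.0297
grasp_force: 60.0
```

>>> move_arm(moves=[1,0,-0.25,0,0,0,0,1,0,-0.49,0,0,0,0,1,0,-0.49,0,0,0,0,1,0,-0.49,-0.3,0,0,0,1,0,-0.49,-0.6,0,0,0,1,0,-0.49,-0.75,0,0,0,1,0,-0.49,-0.75,0,0,0])

```text
time: 16.18
position: [0.5412, -0.1933, 0.1124]
eef_rot: [0.052, 0.999, 0.001, -0.002]
ft_force: [-0.3, 0.2, -3.7]
gripper_width: 0.0299
grasp_force: 60.0
```

Run:
```python
from h import *
b=robot.capture("scene")[:,:,::-1]
cv2.imwrite("pics/b5.png",cv2.resize(b[220:320,150:350],None,fx=4,fy=4,interpolation=cv2.INTER_CUBIC))
s=robot.observe();print(s["position"],s["eef_rot"],s["ft_force"],s["time"])
```

```text
[ 0.54251719 -0.19426092  0.11411498] [ 5.18568975e-02  9.98654008e-01  7.78929068e-04 -6.54022845e-04] [ 0.05305363  0.30717943 -2.97109277] 16.225
```

View pics/b5.png

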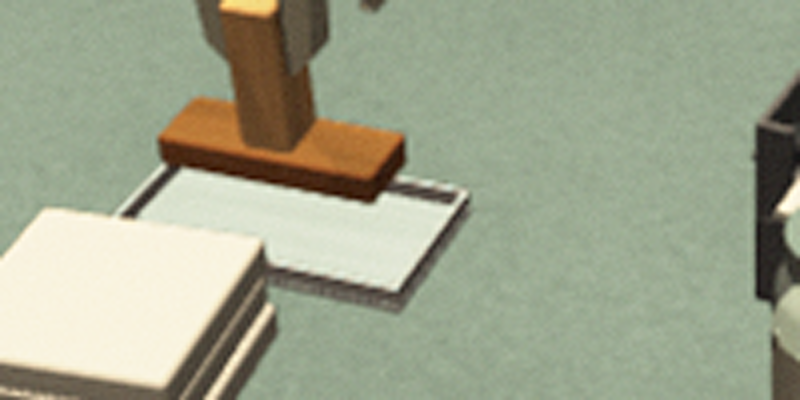

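The presser is level above the tray with its edges parallel. I lower it and release.

>>> move_arm(moves=[1,0,-0.02,-0.12,0,0,0,1,0,-0.02,-0.22,0,0,0,1,0,-0.02,-0.27,0,0,0,1,0,-0.02,-0.29,0,0,0,1,0,-0.02,-0.295,0,0,0,1,0,-0.02,-0.295,0,0,0])

```text
time: 16.98
position: [0.5426, -0.1998, 0.0706]
eef_rot: [0.053, 0.999, -0.0, 0.0]
ft_force: [0.9, 0.8, -3.2]
gripper_width: 0.0299
grasp_force: 60.0
```

>>> move_arm(moves=[1,0,0,-0.006,0,0,0,1,0,0,-0.008,0,0,0,1,0,0,-0.008,0,0,0])

```text
time: 17.35
position: [0.5428, -0.1998, 0.0702]
eef_rot: [0.053, 0.999, -0.0, 0.0]
ft_force: [-2.0, 1.0, 4.6]
gripper_width: 0.0299
grasp_force: 60.0
```

Contact. I release slowly, then retreat.

>>> move_arm(moves=[-1,0,0,0,0,0,0,-1,0,0,0,0,0,0,-1,0,0,0,0,0,0,-1,0,0,0,0,0,0,-1,0,0,0,0,0,0,-1,0,0,0,0,0,0,-1,0,0,0.2,0,0,0,-1,0,0,0.5,0,0,0,-1,0,0,0.8,0,0,0,-1,0,0,1,0,0,0])

```text
time: 18.6
position: [0.5431, -0.1999, 0.2216]
eef_rot: [0.053, 0.999, -0.0, 0.001]
ft_force: [0.5, -0.1, -0.1]
gripper_width: 0.0917
grasp_force: 0.0
```

>>> move_arm(moves=[-1,-0.4,0,0.2,0,0,0,-1,-0.8,0,0.2,0,0,0,-1,-0.8,0,0.2,0,0,0,-1,-0.8,0,0.2,0,0,0,-1,-0.8,0,0.2,0,0,0])

```text
time: 19.23
position: [0.4238, -0.1995, 0.2493]
eef_rot: [0.053, 0.999, -0.0, 0.001]
ft_force: [-1.3, 0.3, -0.8]
gripper_width: 0.0917
grasp_force: 0.0
```

Run:
```python
from h import *
b=robot.capture("scene")[:,:,::-1]; a=robot.capture("top")[:,:,::-1]
cv2.imwrite("pics/b6.png",np.vstack([cv2.resize(b[190:350,140:480],(800,376)),cv2.resize(a[140:290,150:450],(448,224))[:, :].copy() if 0 else np.hstack([cv2.resize(a[140:290,150:450],(448,224)),np.zeros((224,352,3),np.uint8)])]))
```

```text
(no output)
```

View pics/b6.png

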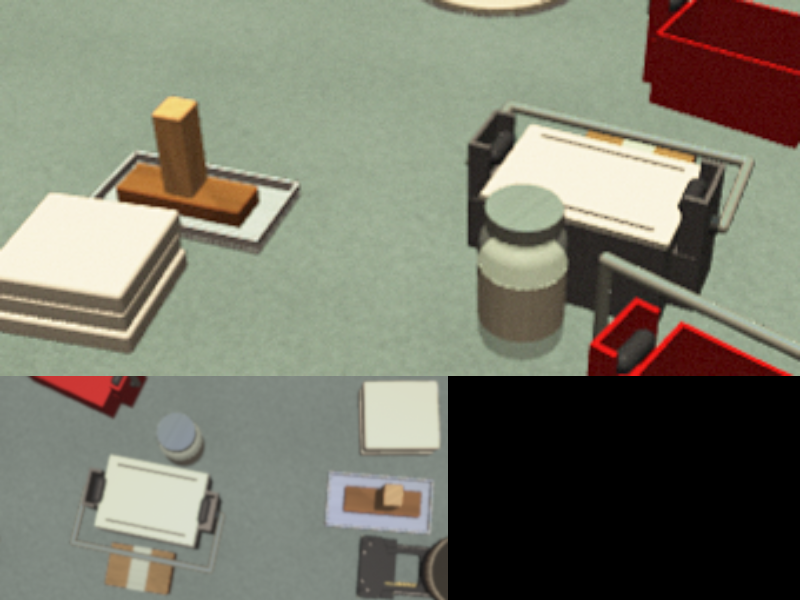

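The picture shows the lid seated under both catch noses, the handle down over the carton, and the presser upright in its tray at about (178,150). The bystanders have not moved.

```bash
python3 -c "
from station import robot
print(robot.sign_off())"
```

```text
the job is handed in; nothing more can be done
None
```

The job is done and handed in at about 19 s: the handle is folded down on the carton side, the lid is home under both catches, the presser stands upright in its tray and is released, and the jar, carton and foam boxes look unmoved in the last pictures.

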